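# Find the shaker plate's loose bolt and hold its cap open

## Robot

A 6-joint arm with a two-finger parallel gripper is mounted at the origin on a cart in front of the work surface, level with it; the furniture and walls round the work are solid. World frame = base frame: x ahead of the robot, y to its left, z up, the work surface at z = 0. Lengths are in mm, angles in degrees, forces in N, time in s.
With the tool pointing down it reaches from about 350 to 850 mm from the base axis. Payload 8.1 kg.
Tool frame: the origin (TCP) lies at the very end of the fingers, on their centre line; the grasp point (between the pads) lies 19 mm behind it; z points along the fingers, y is the direction in which the jaws open and shut (so a half turn about z gives the same grasp; the last joint's range is limited). The gripper opens to 85 mm and grips with 20 to 120 N. Pads are 22 mm wide; open, the fingers measure 114 mm over their backs; the gripper's body (76 mm by 85 mm) begins 54 mm behind the grasp point. The pads swing forward as they close: fully open they stand 13 mm farther back than shut.
Start: joints at [62.315, 7.471, 85.268, -0, 87.261, -4.893], TCP at [232.414, 553.163, 203.392] pointing down, gripper open.
Joint ranges: [-169.43, 169.43], [-51.17, 129.36], [1.28, 143.12], [-76.62, 256.62], [0, 156.53], [-152.29, 152.29]. Speed limits (degrees/s): [136.94, 136.94, 159.86, 180, 180, 180].

## Interface

Orientations are given as [roll, pitch, yaw] about the fixed x, y, z axes, in that order (R = Rz(yaw) Ry(pitch) Rx(roll)).
In Python, from bench import r, eyes gives the robot as it stands. The module is installed in compiled form; this text tells all that it offers.
- The arm moves only by the tool play_rows, never from a script. Its argument "deltas" is a list of rows, each a list of 3 entries, a list of its own where there are three numbers: the shift along the tool's x, y, z in m, then the turn, a rotation vector about the tool's x, y, z in rad, then the closure, from 0 (fully open) to 1 (shut). A call has 1 to 8 rows; each row shifts and turns the pose as measured when the row begins, along the tool's axes as they then stand; what a row does not reach is not made up. A row lasts 1/8 s, in which the tool goes at most 62.5 mm and 10.7 degrees, less where a joint would pass 70% of its speed; a pose out of reach is approached as far as the arm can. A call with a gripper value outside its range is refused whole. The fingers move at their own pace and stop on an object; "force" is the grip in N (left out, the last holds). Time passes only in rows, so rows that do not move let the fingers close. It gives the time, the measured TCP pose, the force and the opening at its end, in the units of the state.
- r.sense(): the state, without advancing time (a new reading comes with each control period).
- eyes.snapshot(name): name is "scene" or "side" or "wrist"; returns the picture (400x640x3 uint8, red, green, blue); there is no depth.
- eyes.get_calibration(name): a dict with "mtx" (3x3 intrinsics, pixels), "R" (3x3) and "t" (3): a world point X has camera coordinates R X + t; the wrist camera has in their place "T_tool_cam" (4x4, takes a point from camera to tool coordinates, whose origin is the TCP and whose axes are the flange's). Camera axes: x right, y down, z forward; pixel columns grow to the right and rows downward; lengths in mm; the calibration is good to about 2 mm. A picture is of the moment at which its call begins: read the wrist's pose just before it. get_calibration takes no time and is no camera call.
- r.hand_in(): hands the job in, once; it reports no verdict.
The state is a dict: "time": time; "joint_pos": joint angles; "qd": joint speeds; "joint_efforts": joint torques, N m; "tool_pos": TCP position; "tcp_rot": TCP orientation; "ft_force": force on the tool from outside, world axes, zero at the start; "wrist_torque": the same for the moment, N m; "finger_gap": finger opening in mm.
Only numpy, scipy, OpenCV 4.12 (cv2) and the standard library are available. Lean on these libraries where they do the work, as an engineer would, in place of code of your own. Each camera call takes 0.05 s, during which the arm holds its last target. There are 200 camera calls.

## Task

The shaker's plate rattles: first clear it by nesting the steel cup that stands on it, foot first and fully home, into its twin on the bench. Then tap the tops of the three shut bolt caps to find the one bolt that gives way, pinch or hook that cap's lift tab and raise the cap at least half-way to upright, and finish while holding it there so that the bolt can be got at. Leave the caps of the tight bolts shut, and the beaker, mouse and screwdriver where they are.

Things in the scene. Friction and masses are not known exactly. Their poses are not given: they have to be found in the camera images.
- plate_cup_mid (a point): Centre, half-way up, of the loose stainless stacking cup that stands upright on the shaker's plate at the start. 73.5 mm tall, 62 mm outer diameter over its upper half (from 38 mm above its base to the rim), wall 2.5 mm, open top; below a sloping shoulder (30 to 38 mm above its base) the foot is 48 mm in diameter, narrowing to 43 mm at the base. Base 36.75 mm below this point, rim 36.75 mm above. z axis up along the cup. About 0.1 kg.
- bench_cup_mid (a point): The same point of the second, identical loose cup, which stands upright and empty on the worktop (its base at z = 0) to the left of the shaker. A cup nested in it goes in foot first until the shoulder rests on this cup's rim: it then stands about 40 mm higher than this one, concentric, with its wide upper part all above this rim.
- shaker: Low white orbital shaker, fixed; origin under its centre on the worktop, -x is its front (knob and display, towards the robot), z up. Its black-matted square plate, 202 x 212 mm, has its upper side 74 mm above the worktop; three capped bolts stand on it, one middle front and two at the rear corners, 116 to 146 mm apart.
- bolt_1 (a joint): Give of bolt 1 (a captive bolt with its cap), in m: 0 as it stands; it grows if the bolt with its cap goes straight down when the cap's top is tapped. The tight bolts stay within 0.4 mm; the one loose bolt gives 5 mm under a light tap (2 to 4 N) and stays down; it would take about 8 N to pull it up again. All three look alike and stand at the same height; which one is loose changes.
- cap_1 (a joint): Opening angle of the grey plastic screw cap hinged over bolt 1, rad: 0 shut, 1.57 upright, stop at 1.6. A light spring (under 2 N at the tab) shuts it when it is let go, so it does not stay open by itself.
- cap_1_top (a point): Centre of the flat top of cap 1 (34 mm diameter, its top 25 mm above the plate's mat when shut). x points from the lift tab to the hinge, y along the hinge line, z up when shut.
- cap_1_tab (a point): Centre of the grip of cap 1's lift tab: a level bar 14 mm wide along y and 7.5 mm thick that sticks out of the cap on the -x side; this point is 33 mm from the cap's centre, 16 mm clear of the round cap and 12 mm short of the tab's end, and 20 mm above the mat. Axes as for the top. It can be pinched from above across its width; the free height under it is 16 mm.
- cap_1_hinge (a point): Hinge of cap 1: on the hinge line, which runs along y, 20.5 mm behind the cap's centre and 13 mm above the mat; the tab's grip point is 53.5 mm in front of it and 7 mm above it when shut.
- bolt_2 (a joint): As for bolt 1. Give of bolt 2, in m.
- cap_2 (a joint): As for bolt 1. Opening angle of the cap over bolt 2, rad.
- cap_2_top (a point): As for bolt 1. Centre of the top of cap 2.
- cap_2_tab (a point): As for bolt 1. Centre of the grip of cap 2's lift tab.
- cap_2_hinge (a point): As for bolt 1. Hinge of cap 2.
- bolt_3 (a joint): As for bolt 1. Give of bolt 3, in m.
- cap_3 (a joint): As for bolt 1. Opening angle of the cap over bolt 3, rad.
- cap_3_top (a point): As for bolt 1. Centre of the top of cap 3.
- cap_3_tab (a point): As for bolt 1. Centre of the grip of cap 3's lift tab.
- cap_3_hinge (a point): As for bolt 1. Hinge of cap 3.
- mouse: Black computer mouse, 104 x 55 x 38 mm, left of the shaker near the keyboard; a bystander. Origin under its centre.
- beaker: Empty 100 ml glass beaker, 57 mm wide, 70 mm tall, on the worktop left of the bench cup; a bystander, not one of the cups. Origin under its centre.
- screwdriver: Yellow-handled screwdriver, 164 mm long, 21 mm thick, lying right of and in front of the shaker; a bystander. Origin under its middle.
Not all that is in view belongs to the job. What is shaped like the part that bears plate_cup_mid but orange is not meant.

How it is judged:
By the outcome, as a careful person would: the job done as asked, in the order asked, and still so for the second after the job is handed in, while the arm keeps its last pose, push and grip.
It also fails if it takes over 58 s, if anything falls off the work surface, if the arm or the gripper's body presses on something with over 40 N, if the wrist force passes 120 N, or if a joint passes its speed limit or range.

## Working session

There is one attempt and no reset: what is moved stays moved. The work goes in short steps, Python scripts to look and compute and a tool call to move; the robot and the scene stay as the last step left them, time stands still between calls to the robot, and variables do not carry over. Pictures are saved under pics/ and viewed, about 8 in all and at most 12, crops included, and the job is handed in when it is done.

Besides the shell and the picture viewer there is one more tool, called after "Request:" by a JSON object that holds its "method" and its "body", one argument or row to a line. play_rows: Moves the arm, as the interface text tells. Its arguments: {"type":"object","properties":{"deltas":{"type":"array"},"force":{"type":"number"}},"required":["deltas"]}

```bash
mkdir -p pics; cat > h.py <<'E'
import numpy as np, cv2
from bench import r, eyes
from scipy.spatial.transform import Rotation as Ro
def snap(n,f):
    s=r.sense(); im=eyes.snapshot(n); cv2.imwrite('pics/'+f+'.png',im[:,:,::-1]); return s,im
def cam(n,s=None):
    c=eyes.get_calibration(n); K=np.array(c['mtx'])
    if n!='wrist': return K,np.array(c['R']),np.array(c['t']).ravel()
    T=np.eye(4); T[:3,:3]=Ro.from_euler('xyz',s['tcp_rot'],degrees=True).as_matrix(); T[:3,3]=s['tool_pos']
    W=np.linalg.inv(T@np.array(c['T_tool_cam'])); return K,W[:3,:3],W[:3,3]
def ray(C,p,z):
    K,R,t=C; d=R.T@np.linalg.solve(K,[p[0],p[1],1.]); o=-R.T@t
    return o+d*(z-o[2])/d[2]
def proj(C,X):
    K,R,t=C; c=K@(R@np.array(X,float)+t); return c[:2]/c[2]
def dtool(s,X):
    return Ro.from_euler('xyz',s['tcp_rot'],degrees=True).inv().apply(np.array(X)-np.array(s['tool_pos']))/1000
E
python3 - <<'E'
from h import *
s,a=snap('scene','scene');_,b=snap('side','side')
print(s)
for n in('scene','side'):
    K,R,t=cam(n);print(n,K[0,0],-R.T@t,R[2])
print(eyes.get_calibration('wrist'))
E
```

```text
{'time': 0.0, 'joint_pos': array([ 6.23136096e+01,  7.51469780e+00,  8.53305586e+01, -1.77674164e-03,
        8.72621389e+01, -4.89326590e+00]), 'qd': array([ 0.01985145,  0.11069098, -0.04674908,  0.03727471, -0.02737941,
        0.07989025]), 'joint_efforts': array([-8.53048768e-04, -5.69408333e+01, -5.00539541e+01, -4.93176558e-04,
        1.48686091e-02,  1.18070452e-05]), 'tool_pos': array([232.14873556, 552.60211661, 202.33650763]), 'tcp_rot': array([-1.79892845e+02, -7.39270927e-03,  1.57206955e+02]), 'ft_force': array([ 0.13291752,  0.29235815, -0.51860375]), 'wrist_torque': array([-0.00616326,  0.0019913 , -0.02737691]), 'finger_gap': 85.48639656839798}
scene 413.06496080014085 [ 759.86528876 -829.28062811  718.78219053] [-0.29513108  0.70361511 -0.64639262]
side 502.9664562567879 [ 332.43084757 1053.50689887 1094.55670981] [ 0.08749425 -0.75592612 -0.64878383]
{'mtx': array([[345.73454726,   0.        , 320.16221365],
       [  0.        , 345.73454726, 202.3956699 ],
       [  0.        ,   0.        ,   1.        ]]), 'T_tool_cam': array([[ 6.75452565e-04, -9.47727123e-01, -3.19081250e-01,
         8.33213308e+01],
       [ 9.99999732e-01,  5.50530471e-04,  4.81694630e-04,
        -8.22478620e-01],
       [-2.80851114e-04, -3.19081490e-01,  9.47727241e-01,
        -1.71615155e+02],
       [ 0.00000000e+00,  0.00000000e+00,  0.00000000e+00,
         1.00000000e+00]])}
```

View pics/scene.png

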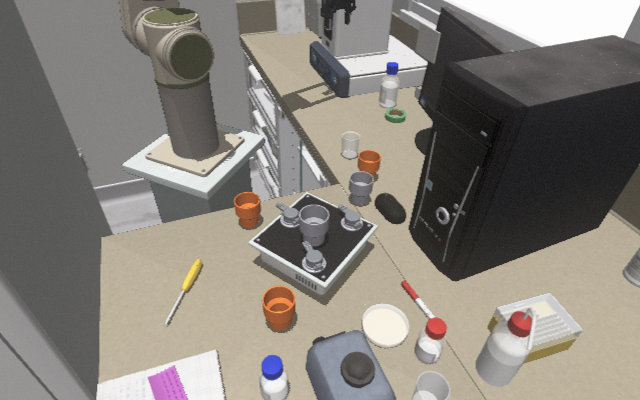

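View pics/side.png

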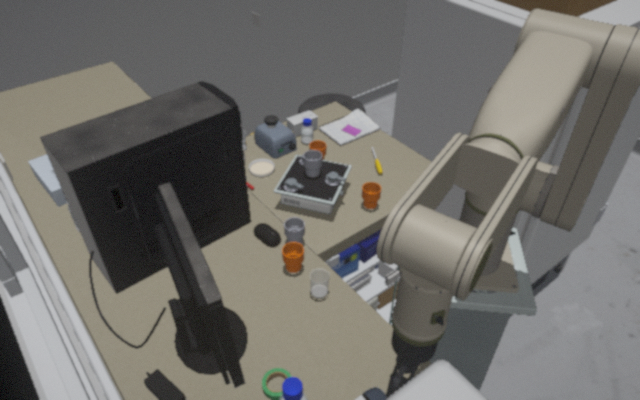

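The scene picture shows these candidates: grey steel cup on the plate (314,222), grey steel cup on the bench (361,188), orange cups at (248,210), (279,308) and (369,162), and the glass beaker (350,145). I choose the grey ones. Caps are at about (290,216), (351,219) and (314,260). The side picture agrees: steel cups at (313,163) and (294,231). Next, one close crop.

```bash
python3 - <<'E'
from h import *
im=cv2.imread('pics/scene.png')
cv2.imwrite('pics/crop.png',cv2.resize(im[155:295,235:400],None,fx=4.5,fy=4.2,interpolation=cv2.INTER_CUBIC)[:600,:800])
C=cam('scene')
print('plate cup rim',ray(C,(314,213),147.5),'bench rim',ray(C,(361,181),73.5))
for p in((290,215),(351,217),(314,258)):print('cap',ray(C,p,99))
for p in((250,240),(311,194),(377,229),(322,284)):print('corner',ray(C,p,74))
D=cam('side')
print(ray(D,(313,155),147.5),ray(D,(294,223),73.5))
E
```

```text
plate cup rim [ 512.57620624 -258.25431993  147.5       ] bench rim [539.13521542 -23.89290475  73.5       ]
cap [ 446.48613722 -238.25501443   99.        ]
cap [ 570.53408867 -186.87281269   99.        ]
cap [ 545.55541975 -329.42585934   99.        ]
corner [ 392.07414667 -320.93477805   74.        ]
corner [ 446.09603017 -125.68460623   74.        ]
corner [ 628.88650547 -172.89306929   74.        ]
corner [ 578.12263773 -363.01024048   74.        ]
[ 509.55615845 -261.61635981  147.5       ] [533.99846403 -15.15932657  73.5       ]
```

View pics/crop.png

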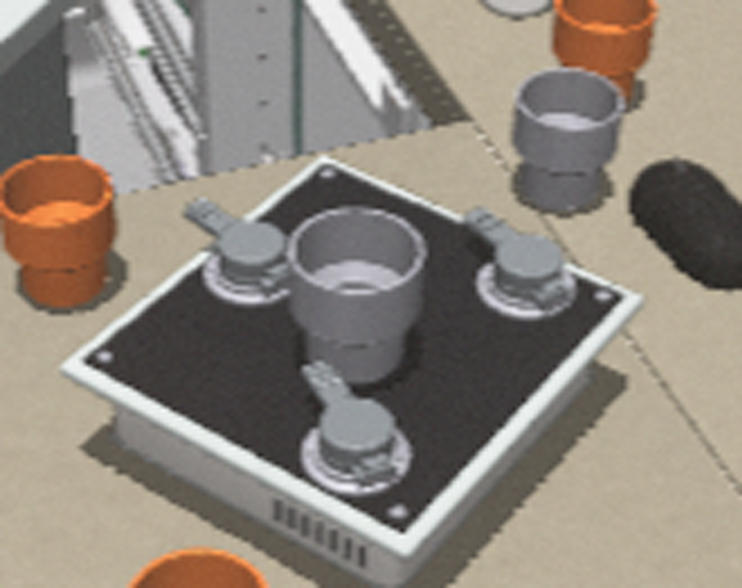

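The crop confirms it: the grey cup stands on the plate and the grey cup on the bench. The three caps' tabs all point to the plate's front (up-left in the image), so the shaker's yaw is about -15.5°. The present tool yaw of 157° also suits pinching the tabs, so for now I only translate.

```bash
python3 - <<'E'
from h import *
print(dtool(r.sense(),[505,-250,245]))
E
```

```text
[-0.56248377 -0.63435695 -0.04157584]
```

Request:
{"method": "play_rows", "body": {
  "deltas": [
    [[-0.04,-0.045,-0.006],[0,0,0],0],
    [[-0.04,-0.045,-0.006],[0,0,0],0],
    [[-0.04,-0.045,-0.006],[0,0,0],0],
    [[-0.04,-0.045,-0.006],[0,0,0],0],
    [[-0.04,-0.045,-0.006],[0,0,0],0],
    [[-0.04,-0.045,-0.006],[0,0,0],0],
    [[-0.04,-0.045,-0.003],[0,0,0],0],
    [[-0.04,-0.045,0],[0,0,0],0]
  ],
  "force": 30
}}

```text
time: 1.1
tool_pos: [389.3, 85.5, 239.2]
tcp_rot: [-179.5, -0.0, 157.7]
ft_force: [1.0, 0.4, -0.5]
finger_gap: 85.3
```

```bash
python3 - <<'E'
from h import *
s=r.sense();print(s['time'],s['tool_pos'],s['tcp_rot'],dtool(s,[505,-250,245]))
E
```

```text
1.1 [389.29827199  85.51139076 239.20032952] [-1.79499750e+02 -1.79365587e-02  1.57685614e+02] [-0.23442531 -0.26649693 -0.00354644]
```

Request:
{"method": "play_rows", "body": {
  "deltas": [
    [[-0.042,-0.047,0],[0,0,0],0],
    [[-0.042,-0.047,0],[0,0,0],0],
    [[-0.042,-0.047,0],[0,0,0],0],
    [[-0.042,-0.047,0],[0,0,0],0],
    [[-0.042,-0.047,0],[0,0,0],0],
    [[-0.02,-0.026,0],[0,0,0],0],
    [[0,0,0],[0,0,-0.115],0]
  ]
}}

```text
time: 1.98
tool_pos: [499.1, -247.0, 238.4]
tcp_rot: [-179.6, -0.2, 164.0]
ft_force: [0.9, 1.3, -0.0]
finger_gap: 85.6
```

```bash
python3 - <<'E'
from h import *
s,im=snap('wrist','w1');print(s['time'],s['tool_pos'],s['tcp_rot'])
E
```

```text
1.975 [ 499.06805084 -247.04082327  238.39129912] [-179.58481422   -0.1893358   164.0292805 ]
```

View pics/w1.png

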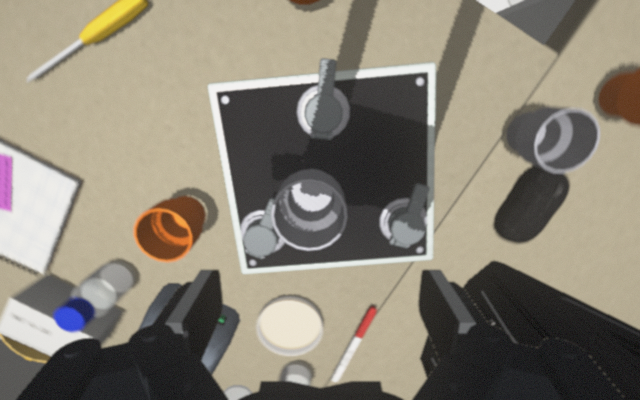

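The wrist view shows the plate cup's rim centred near (310,209) and the bench cup's rim near (566,140). Cap tops are near (324,116) front, (407,231) rear left and (261,241) rear right; tabs point up in the image.

```bash
python3 - <<'E'
from h import *
s=r.sense();C=cam('wrist',s)
for n,p,z in(('plate',(310,209),147.5),('pl_l',(272,209),147.5),('pl_r',(348,209),147.5),('bench',(566,140),73.5),('be_l',(534,140),73.5),('be_r',(599,140),73.5),('capF',(324,116),99),('capL',(407,231),99),('capR',(261,241),99),('tabF',(327,80),94),('tabL',(418,200),94)):print(n,ray(C,p,z)[:2].round(1))
c=[ray(C,p,74) for p in((209,85),(435,64),(434,257),(243,272))];print(np.round(c,0),np.linalg.norm(np.diff(c,axis=0),axis=1))
X=ray(C,(310,209),147.5);X[2]=116;print(X,dtool(s,X))
E
```

```text
plate [ 506.2 -257.9]
pl_l [ 498.1 -287.5]
pl_r [ 514.3 -228.4]
bench [528.3 -10.2]
be_l [520.1 -39.8]
be_r [536.7  20.3]
capF [ 442.5 -228.6]
capL [ 569.1 -179.4]
capR [ 541.6 -320.1]
tabF [ 414.4 -218.2]
tabL [ 542.6 -162.4]
[[ 389. -324.   74.]
 [ 427. -120.   74.]
 [ 619. -154.   74.]
 [ 582. -359.   74.]] [206.99177162 194.62914677 208.58896577]
[ 506.20993883 -257.89298183  116.        ] [-0.01067581 -0.00850809  0.12228489]
```

Request:
{"method": "play_rows", "body": {
  "deltas": [
    [[-0.011,-0.0085,0.03],[0,0,0],0],
    [[0,0,0.0],[0,0,0],0]
  ]
}}

```text
time: 2.28
tool_pos: [506.8, -257.3, 207.3]
tcp_rot: [-179.6, -0.3, 164.3]
ft_force: [-0.3, 0.4, -0.2]
finger_gap: 85.4
```

```bash
python3 - <<'E'
from h import *
s,im=snap('wrist','w2');print(s['time'],s['tool_pos'],s['tcp_rot'])
C=cam('wrist',s)
# rim: predicted circle overlay
im=im.copy()
for a in np.linspace(0,2*np.pi,60):
    p=proj(C,[506.2+31*np.cos(a),-257.9+31*np.sin(a),147.5]); cv2.circle(im,tuple(int(v) for v in p),1,(255,0,0),-1)
cv2.imwrite('pics/w2.png',im[:,:,::-1])
print(dtool(s,[506.2,-257.9,114]))
E
```

```text
2.275 [ 506.80179154 -257.27056139  207.25123365] [-179.63907734   -0.28010329  164.30250701]
[-4.68356605e-05 -1.81349123e-04  9.32551116e-02]
```

View pics/w2.png

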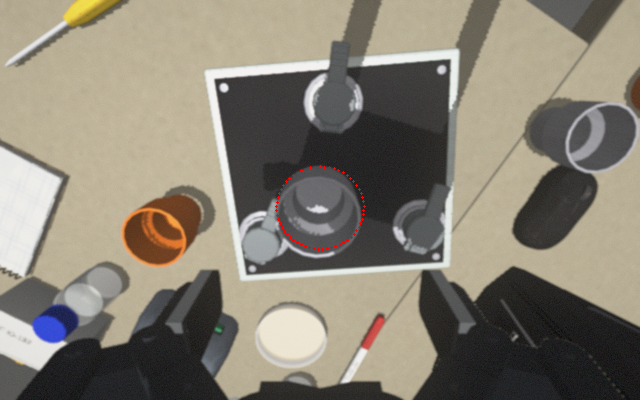

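The picture shows the rim about 4 px below my drawn circle (rim bottom at y ≈ 255 against 249), i.e. about 3 mm farther out, which agrees with the scene and side rays. I correct for that and descend.

Request:
{"method": "play_rows", "body": {
  "deltas": [
    [[-0.003,0,0.045],[0,0,0],0],
    [[0,0,0.038],[0,0,0],0],
    [[0,0,0.01],[0,0,0],0],
    [[0,0,0],[0,0,0],0.4],
    [[0,0,0],[0,0,0],1],
    [[0,0,0],[0,0,0],1],
    [[0,0,0],[0,0,0],1],
    [[0,0,0],[0,0,0],1]
  ],
  "force": 35
}}

```text
time: 3.32
tool_pos: [516.7, -260.1, 128.5]
tcp_rot: [-179.3, 0.9, 164.3]
ft_force: [0.2, -1.0, -0.1]
finger_gap: 0.3
```

```bash
python3 - <<'E'
from h import *
s,im=snap('wrist','w3');print(s)
_,b=snap('side','s3');_,a=snap('scene','c3')
o=np.vstack([np.hstack([im[:,100:500],cv2.resize(a[150:300,230:400],(400,353))[:, :].repeat(1,0)[:400] if 0 else cv2.resize(a[130:300,230:400],(400,400))])])
cv2.imwrite('pics/v3.png',o[:,:,::-1])
E
```

```text
{'time': 3.325, 'joint_pos': array([ -31.53422425,    5.78396546,   95.01102183,   -0.39331448,
         78.15929903, -105.70838264]), 'qd': array([-0.15967681, -0.20180161, -0.19393382,  0.01197999,  0.14133405,
        0.12052372]), 'joint_efforts': array([ 2.27776071e-02, -5.40364659e+01, -4.87256098e+01, -4.58184618e-02,
       -1.33542200e-01,  8.15257299e-04]), 'tool_pos': array([ 516.70981825, -260.08958542,  128.53602762]), 'tcp_rot': array([-179.34495429,    0.9017767 ,  164.2565055 ]), 'ft_force': array([ 0.23514883, -0.96320355, -0.05311203]), 'wrist_torque': array([-0.04927099, -0.01387162, -0.01323135]), 'finger_gap': 0.27446088911424116}
```

View pics/v3.png

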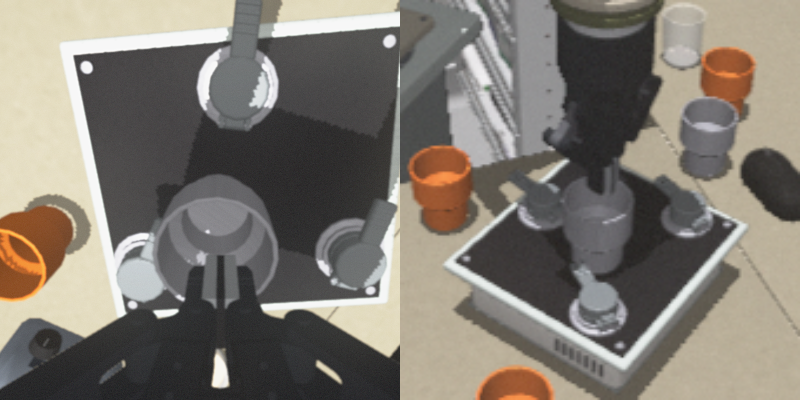

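The fingers closed inside the cup's mouth without gripping; the cup still stands upright. I go up, open and look again.

Request:
{"method": "play_rows", "body": {
  "deltas": [
    [[0,0,-0.04],[0,0,0],1],
    [[0,0,-0.04],[0,0,0],0.5],
    [[0,0,0],[0,0,0],0],
    [[0,0,0],[0,0,0],0],
    [[0,0,0],[0,0,0],0]
  ]
}}

```text
time: 4.1
tool_pos: [513.9, -257.9, 206.9]
tcp_rot: [-179.4, 0.6, 164.2]
ft_force: [0.0, 1.0, -0.5]
finger_gap: 72.6
```

```bash
python3 - <<'E'
from h import *
s,im=snap('wrist','w4');print(s['time'],s['tool_pos'],s['tcp_rot'],s['finger_gap'])
C=cam('wrist',s)
im=im.copy()
for z in (147.5,):
  for a in np.linspace(0,2*np.pi,60):
    p=proj(C,[509+31*np.cos(a),-258+31*np.sin(a),z]); cv2.circle(im,tuple(int(v) for v in p),1,(255,0,0),-1)
p=proj(C,s['tool_pos']);cv2.circle(im,tuple(int(v) for v in p),3,(0,255,0),-1);print(p)
cv2.imwrite('pics/w4.png',im[:,:,::-1])
E
```

```text
4.1 [ 513.8985926  -257.8813641   206.86073671] [-179.44332721    0.558523    164.24029576] 72.59871141283524
[321.22285855 246.7402751 ]
```

View pics/w4.png

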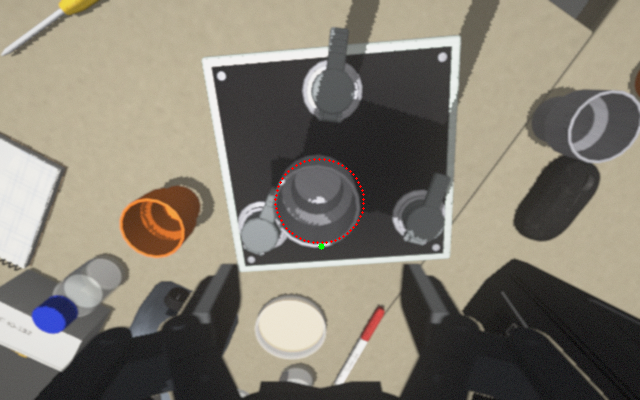

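Request:
{"method": "play_rows", "body": {
  "deltas": [
    [[0.004,-0.0015,0.03],[0,0,0],0],
    [[0,0,0.03],[0,0,0],0],
    [[0,0,0.025],[0,0,0],0],
    [[0,0,0.01],[0,0,0],0]
  ]
}}

```text
time: 4.65
tool_pos: [508.5, -258.4, 106.1]
tcp_rot: [-179.5, 0.3, 164.2]
ft_force: [-0.5, 0.5, -0.3]
finger_gap: 85.1
```

Request:
{"method": "play_rows", "body": {
  "deltas": [
    [[0,0,0],[0,0,0],1],
    [[0,0,0],[0,0,0],1],
    [[0,0,0],[0,0,0],1],
    [[0,0,0],[0,0,0],1]
  ]
}}

```text
time: 5.15
tool_pos: [509.2, -258.8, 107.7]
tcp_rot: [-179.5, 0.4, 164.2]
ft_force: [0.1, 0.3, -1.4]
finger_gap: 59.1
```

```bash
python3 - <<'E'
from h import *
s,im=snap('wrist','w5');print(s['time'],s['tool_pos'],s['tcp_rot'],s['finger_gap'],s['ft_force'])
E
```

```text
5.15 [ 509.16496384 -258.76143889  107.68617046] [-179.4916276     0.39290138  164.242429  ] 59.13432738031055 [ 0.09191543  0.29374297 -1.39673648]
```

Request:
{"method": "play_rows", "body": {
  "deltas": [
    [[0,0,0],[0,0,0],1],
    [[0,0,0],[0,0,0],1]
  ]
}}

```text
time: 5.45
tool_pos: [509.3, -258.8, 108.0]
tcp_rot: [-179.5, 0.4, 164.2]
ft_force: [-0.0, -0.3, -2.1]
finger_gap: 59.4
```

```bash
python3 - <<'E'
from h import *
s,im=snap('wrist','w5');print(s['time'],s['tool_pos'],s['tcp_rot'],s['finger_gap'],s['ft_force'])
_,b=snap('side','s5');_,a=snap('scene','c5')
o=np.hstack([im[:,120:520],cv2.resize(a[150:270,250:370],(400,400))])
cv2.imwrite('pics/v5.png',o[:,:,::-1])
E
```

```text
5.45 [ 509.29481994 -258.82513417  107.9909059 ] [-179.48677033    0.41824568  164.24122929] 59.37460108963315 [-0.00522829 -0.33952914 -2.14812042]
```

View pics/v5.png

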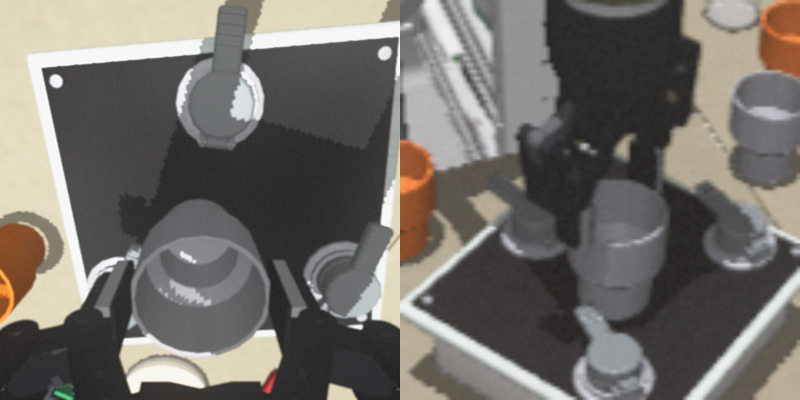

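Both fingers are on the cup, but the gap of 59.4 mm is below 62 mm, so the tips may be on the sloping shoulder. I regrip 6 mm higher.

Request:
{"method": "play_rows", "body": {
  "deltas": [
    [[0,0,0],[0,0,0],0.1],
    [[0,0,0],[0,0,0],0.1],
    [[0,0,-0.006],[0,0,0],0.1],
    [[0,0,0],[0,0,0],1],
    [[0,0,0],[0,0,0],1],
    [[0,0,0],[0,0,0],1],
    [[0,0,0],[0,0,0],1]
  ],
  "force": 40
}}

```text
time: 6.48
tool_pos: [512.0, -257.5, 117.4]
tcp_rot: [-179.7, 0.7, 164.3]
ft_force: [4.3, 10.8, 4.1]
finger_gap: 6.7
```

```bash
python3 - <<'E'
from h import *
s,im=snap('wrist','w6');print(s['time'],s['tool_pos'],s['tcp_rot'],s['finger_gap'],s['ft_force'])
_,b=snap('side','s6');_,a=snap('scene','c6')
o=np.hstack([im[:,120:520],cv2.resize(a[150:270,250:370],(400,400))])
cv2.imwrite('pics/v6.png',o[:,:,::-1])
E
```

```text
6.475 [ 511.95074834 -257.46620932  117.39590615] [-179.65378248    0.70965924  164.28052693] 6.669786731216678 [ 4.26450769 10.75013789  4.05382001]
```

View pics/v6.png

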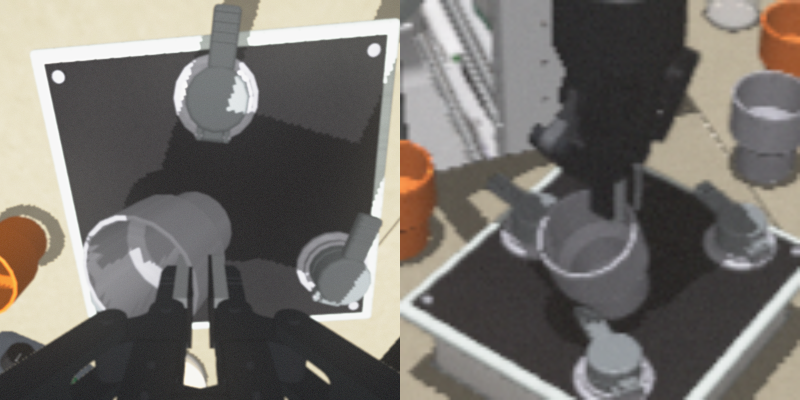

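The picture shows the cup tilted towards -y, with its right wall pinched between the fingertips (left finger inside, right finger outside). From tip rows and separations in the wrist views, the real fingertips stand about 30 mm (shut) to 43 mm (open) behind the reported TCP. That explains all three closings, so I must go about 25 mm deeper. First I set the cup upright again by moving the pinched wall back along its arc.

Request:
{"method": "play_rows", "body": {
  "deltas": [
    [[0,0.007,0.003],[0,0,0],1],
    [[0,0.007,0.003],[0,0,0],1],
    [[0,0.006,0.003],[0,0,0],1],
    [[0,0,0],[0,0,0],1]
  ],
  "force": 20
}}

```text
time: 7.12
tool_pos: [517.4, -234.6, 105.8]
tcp_rot: [-179.8, 0.6, 164.4]
ft_force: [0.0, 0.1, -2.0]
finger_gap: 2.9
```

```bash
python3 - <<'E'
from h import *
s,im=snap('wrist','w7');print(s['time'],s['tool_pos'],s['tcp_rot'],s['finger_gap'],s['ft_force'])
_,a=snap('scene','c7')
# lit rim outline in scene: print grey-level gradient extents not needed
K=cam('scene')
print([proj(K,s['tool_pos']+np.array([0,0,h])) for h in (0,15,30)])
E
```

```text
7.125 [ 517.42560507 -234.64513819  105.82479008] [-179.84967504    0.55665974  164.37193731] 2.870021249600852 [ 0.00497944  0.08239906 -1.95245449]
[array([320.26595005, 221.2339    ]), array([320.45140829, 216.11459127]), array([320.6410157 , 210.88075038])]
```

Request:
{"method": "play_rows", "body": {
  "deltas": [
    [[0,0,0],[0,0,0],0.8],
    [[0,0,0],[0,0,0],0.8],
    [[0,0,-0.03],[0,0,0],0.8],
    [[0,0,-0.04],[0,0,0],0],
    [[0,-0.023,-0.01],[0,0,0],0],
    [[0,0,0],[0,0,0],0],
    [[0,0,0],[0,0,0],0]
  ]
}}

```text
time: 8.1
tool_pos: [510.6, -258.9, 190.0]
tcp_rot: [-179.8, 0.7, 164.2]
ft_force: [0.4, -0.4, -0.4]
finger_gap: 84.9
```

```bash
python3 - <<'E'
from h import *
s,im=snap('wrist','w8');print(s['time'],s['tool_pos'],s['tcp_rot'],s['finger_gap'])
_,a=snap('scene','c8');_,b=snap('side','s8')
C=cam('wrist',s);im=im.copy()
for a_ in np.linspace(0,2*np.pi,24,endpoint=False):
    p=proj(C,[509+31*np.cos(a_),-258+31*np.sin(a_),147.5]); im[int(p[1]),int(p[0])]=(255,0,0)
o=np.zeros((600,800,3),np.uint8)
o[:,:400]=cv2.resize(im[100:400,220:420],(400,600))
o[:300,400:]=cv2.resize(a[160:280,240:400],(400,300)); o[300:,400:]=cv2.resize(b[130:220,255:375],(400,300))
cv2.imwrite('pics/v8.png',o[:,:,::-1])
E
```

```text
8.1 [ 510.57503915 -258.89089413  190.0211256 ] [-179.75762319    0.71710061  164.24340454] 84.94399464629954
```

View pics/v8.png

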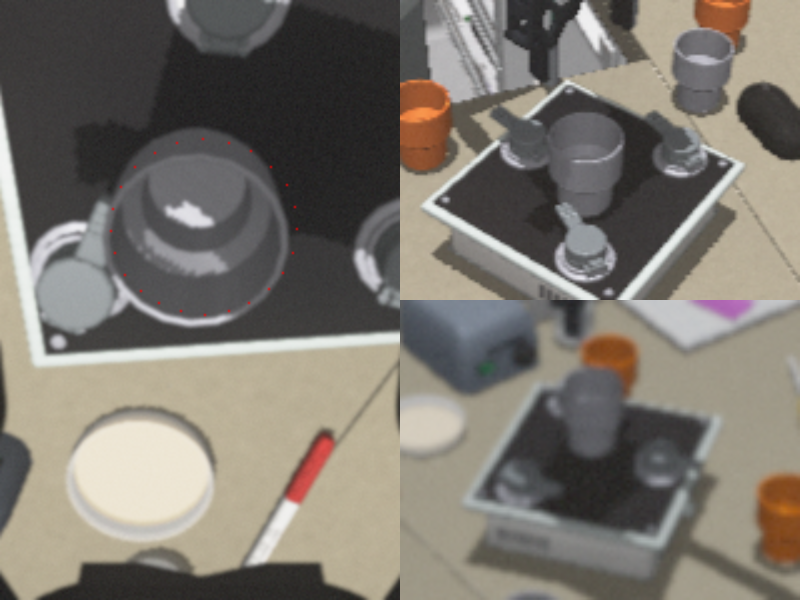

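The cup stands upright again on the plate, rim centre at wrist pixel (319,219.5), spanning 273.5–364 × 176.5–262.5.

```bash
python3 - <<'E'
from h import *
s=r.sense();C=cam('wrist',s)
X=ray(C,(318.7,219.5),147.5);print(X,ray(C,(273.5,219.5),147.5),ray(C,(364,219.5),147.5))
S=cam('scene')  # rim in c8 crop x 549-624,y 113-190ish
print(ray(S,(240+(586.5-400)*.4,160+150*.4),147.5))
X[2]=85;print(dtool(s,X))
for h in(30,36,43):
  for x in(-11,0,11): print(h,x,[proj(C,s['tool_pos']+Ro.from_euler('xyz',s['tcp_rot'],degrees=True).apply([x,sg*42.5,-h])).round(0) for sg in(-1,1)])
g=cv2.imread('pics/w8.png')
E
```

```text
[ 510.79680649 -260.37156342  147.5       ] [ 502.73877388 -289.24455688  147.5       ] [ 518.86433142 -231.46455777  147.5       ]
[ 522.19083573 -276.64224503  147.5       ]
[ 0.00023774 -0.00127549  0.10443429]
30 -11 [array([232., 295.]), array([411., 296.])]
30 0 [array([230., 275.]), array([413., 275.])]
30 11 [array([228., 254.]), array([415., 254.])]
36 -11 [array([229., 303.]), array([414., 303.])]
36 0 [array([227., 282.]), array([416., 282.])]
36 11 [array([225., 260.]), array([418., 260.])]
43 -11 [array([225., 312.]), array([418., 313.])]
43 0 [array([223., 291.]), array([420., 291.])]
43 11 [array([220., 268.]), array([423., 268.])]
```

Request:
{"method": "play_rows", "body": {
  "deltas": [
    [[0,-0.001,0.03],[0,0,0],0],
    [[0,0,0.03],[0,0,0],0],
    [[0,0,0.025],[0,0,0],0],
    [[0,0,0.012],[0,0,0],0],
    [[0,0,0],[0,0,0],0]
  ]
}}

```text
time: 8.88
tool_pos: [510.7, -257.5, 87.9]
tcp_rot: [-179.8, 0.5, 164.4]
ft_force: [-0.7, -0.8, 0.5]
finger_gap: 85.3
```

Request:
{"method": "play_rows", "body": {
  "deltas": [
    [[0,-0.002,0],[0,0,0],0],
    [[0,0,0],[0,0,0],1],
    [[0,0,0],[0,0,0],1],
    [[0,0,0],[0,0,0],1],
    [[0,0,0],[0,0,0],1],
    [[0,0,0],[0,0,0],1]
  ],
  "force": 40
}}

```text
time: 9.62
tool_pos: [512.1, -260.7, 91.6]
tcp_rot: [-179.8, 0.8, 164.4]
ft_force: [0.0, 0.2, -1.5]
finger_gap: 60.3
```

Request:
{"method": "play_rows", "body": {
  "deltas": [
    [[0,0,-0.02],[0,0,0],1],
    [[0,0,-0.03],[0,0,0],1],
    [[0,0,-0.03],[0,0,0],1],
    [[0,0,-0.01],[0,0,0],1],
    [[0,0,0],[0,0,0],1]
  ]
}}

```text
time: 10.25
tool_pos: [511.1, -260.0, 187.9]
tcp_rot: [-179.7, 0.9, 164.4]
ft_force: [-1.1, -0.1, -2.0]
finger_gap: 59.8
```

```bash
python3 - <<'E'
from h import *
s,im=snap('wrist','w9');print(s['time'],s['tool_pos'],s['tcp_rot'],s['finger_gap'],s['ft_force'])
# change vs w8 in scene at plate-cup place
_,a=snap('scene','c9')
b=cv2.imread('pics/c8.png')[:,:,::-1]
print('mean colour at cup foot px',a[235:243,308:318].mean((0,1)),b[235:243,308:318].mean((0,1)))
B=[532,-14,190]
print(dtool(s,B))
E
```

```text
10.25 [ 511.13302985 -260.02049417  187.92242816] [-179.73572192    0.86340383  164.42135452] 59.75862680041824 [-1.08189876 -0.10736934 -1.99816488]
mean colour at cup foot px [44.05  42.175 40.575] [102.5625 101.2375 105.05  ]
[ 0.04593457  0.24257107 -0.00388896]
```

Cup lifted (its old place is now dark mat). I move half-way and take one close measurement of the bench cup.

Request:
{"method": "play_rows", "body": {
  "deltas": [
    [[0.02,0.045,-0.005],[0,0,0],1],
    [[0.02,0.045,-0.005],[0,0,0],1],
    [[0,0.035,0],[0,0,0],1],
    [[0,0,0],[0,0,0],1]
  ]
}}

```text
time: 10.85
tool_pos: [501.8, -124.1, 188.8]
tcp_rot: [-179.9, 0.2, 164.3]
ft_force: [0.3, -0.2, -0.6]
finger_gap: 60.1
```

```bash
python3 - <<'E'
from h import *
s,im=snap('wrist','w10');print(s['time'],s['tool_pos'],s['tcp_rot'],s['finger_gap'],s['ft_force'])
C=cam('wrist',s);print(proj(C,[532,-14,73.5]))
_,a=snap('scene','c10');_,b=snap('side','s10')
o=np.zeros((600,800,3),np.uint8)
o[:400,:640]=im
o[400:600,:250]=cv2.resize(a[165:213,335:395],(250,200));o[400:600,250:500]=cv2.resize(b[210:258,264:324],(250,200))
cv2.imwrite('pics/v10.png',o[:,:,::-1])
E
```

```text
10.85 [ 501.82797354 -124.14600534  188.78174259] [-1.79865746e+02  1.56856509e-01  1.64305979e+02] 60.12867384044519 [ 0.31843861 -0.22844506 -0.59864183]
[453.5937737  186.88846441]
```

View pics/v10.png

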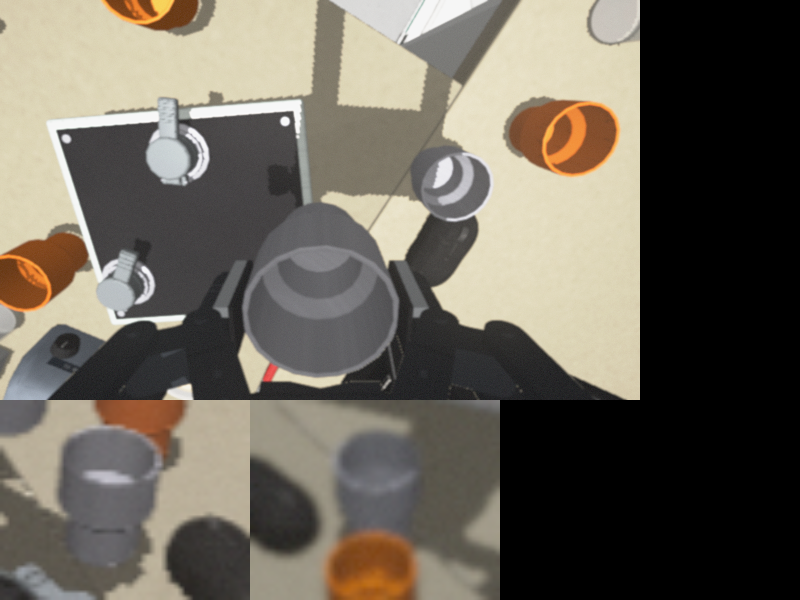

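The held cup's rim is centred at wrist pixel (321,311), the bench cup's rim at (457.5,184); the scene crop gives (361.6,177.7) and the side crop (294.6,224.9).

```bash
python3 - <<'E'
from h import *
s=r.sense();C=cam('wrist',s)
print('w',ray(C,(457.5,183.5),73.5),'sc',ray(cam('scene'),(361.6,177.7),73.5),'si',ray(cam('side'),(294.6,224.9),73.5))
print([ray(C,p,73.5).round(1) for p in((423,183.5),(492,183.5))])
zr=147.5+188.8-91.6
H=ray(C,(321,311),zr);print('held',H,[ray(C,p,zr).round(1) for p in((244,311),(398,311))],s['tool_pos'])
E
```

```text
w [530.22359679 -13.11850939  73.5       ] sc [535.97480309 -10.22410649  73.5       ] si [530.94543784  -7.32139569  73.5       ]
[array([522.2, -41.6,  73.5]), array([538.3,  15.4,  73.5])]
held [ 502.57208385 -127.15687167  244.7       ] [array([ 494.3, -156.6,  244.7]), array([510.8, -97.8, 244.7])] [ 501.69888049 -126.82898024  189.2038552 ]
```

```bash
python3 - <<'E'
from h import *
s=r.sense();print(dtool(s,[530.6,-10.5,150]))
E
```

```text
[0.00411217 0.11993068 0.03878623]
```

Request:
{"method": "play_rows", "body": {
  "deltas": [
    [[0.001,0.04,0],[0,0,0],1],
    [[0.001,0.04,0],[0,0,0],1],
    [[0.001,0.03,0.0],[0,0,0],1],
    [[0,0.008,0.02],[0,0,0],1],
    [[0,0,0.015],[0,0,0],1],
    [[0,0,0],[0,0,0],1]
  ]
}}

```text
time: 11.75
tool_pos: [531.5, -17.1, 150.2]
tcp_rot: [-179.7, 0.0, 163.6]
ft_force: [0.4, 0.1, -2.0]
finger_gap: 60.1
```

```bash
python3 - <<'E'
from h import *
s=r.sense();print(s['tool_pos'],dtool(s,[530.6,-10.5,100]),s['ft_force'],s['finger_gap'])
E
```

```text
[531.52996916 -17.07784924 150.22091923] [0.00277506 0.00633788 0.0501837 ] [ 0.44876404  0.06411576 -1.97287654] 60.10942149239353
```

Request:
{"method": "play_rows", "body": {
  "deltas": [
    [[0.002,0.007,0.02],[0,0,0],1],
    [[0,0,0.02],[0,0,0],1],
    [[0,0,0.01],[0,0,0],1],
    [[0,0,0],[0,0,0],1]
  ]
}}

```text
time: 12.25
tool_pos: [532.8, -14.0, 101.3]
tcp_rot: [-179.7, 0.2, 163.3]
ft_force: [-0.5, 0.0, -1.6]
finger_gap: 60.2
```

```bash
python3 - <<'E'
from h import *
s=r.sense();print(s['tool_pos'],dtool(s,[530.6,-10.5,57]),s['ft_force'],s['finger_gap'])
E
```

```text
[532.79682653 -13.99660603 101.27959824] [0.00325638 0.00298467 0.04425181] [-0.52613056  0.00282767 -1.6092911 ] 60.2481757786485
```

Request:
{"method": "play_rows", "body": {
  "deltas": [
    [[0.003,0.003,0.005],[0,0,0],1],
    [[0,0,0.008],[0,0,0],1],
    [[0,0,0.008],[0,0,0],1],
    [[0,0,0.006],[0,0,0],1]
  ]
}}

```text
time: 12.75
tool_pos: [532.6, -10.8, 75.3]
tcp_rot: [-179.7, 0.4, 163.3]
ft_force: [-0.3, -0.7, -0.8]
finger_gap: 60.7
```

Request:
{"method": "play_rows", "body": {
  "deltas": [
    [[0,0,0.005],[0,0,0],1],
    [[0,0,0.005],[0,0,0],1],
    [[0,0,0.004],[0,0,0],1],
    [[0,0,0.002],[0,0,0],1]
  ]
}}

```text
time: 13.25
tool_pos: [532.3, -10.8, 57.6]
tcp_rot: [-179.7, 0.4, 163.3]
ft_force: [-0.2, 0.1, -1.3]
finger_gap: 60.3
```

Request:
{"method": "play_rows", "body": {
  "deltas": [
    [[0,0,0.003],[0,0,0],1],
    [[0,0,0.003],[0,0,0],1]
  ]
}}

```text
time: 13.5
tool_pos: [535.1, -11.1, 55.2]
tcp_rot: [-179.7, 0.7, 163.3]
ft_force: [-5.9, -0.1, 26.2]
finger_gap: 60.3
```

The contact height matches the predicted home height (about 57). I ease off, release and back out.

Request:
{"method": "play_rows", "body": {
  "deltas": [
    [[0.002,0,-0.001],[0,0,0],1],
    [[0,0,0],[0,0,0],0],
    [[0,0,0],[0,0,0],0],
    [[0,0,0],[0,0,0],0],
    [[0,0,-0.03],[0,0,0],0],
    [[0,0,-0.04],[0,0,0],0],
    [[0,0,-0.05],[0,0,0],0],
    [[0,0,0],[0,0,0],1]
  ]
}}

```text
time: 14.5
tool_pos: [531.5, -9.6, 178.8]
tcp_rot: [-179.7, 0.6, 163.3]
ft_force: [0.4, -0.3, -0.4]
finger_gap: 69.8
```

```bash
python3 - <<'E'
from h import *
s,im=snap('wrist','w11');print(s['time'],s['tool_pos'],s['finger_gap'],s['tcp_rot'])
_,a=snap('scene','c11');_,b=snap('side','s11')
W=cv2.imread('pics/w10.png')[:,:,::-1]
o=np.zeros((600,800,3),np.uint8)
o[:300,:300]=cv2.resize(im[60:360,170:470],(300,300))
o[:300,300:550]=cv2.resize(a[140:212,330:390],(250,300));o[:300,550:]=cv2.resize(b[190:262,264:324],(250,300))
# caps from w10 (unoccluded) and scene close-up
o[300:,:400]=cv2.resize(W[80:320,40:320],(400,300));o[300:,400:]=cv2.resize(a[180:285,250:390],(400,300))
cv2.imwrite('pics/v11.png',o[:,:,::-1])
E
```

```text
14.5 [531.49444996  -9.63395406 178.84360848] 69.75379752758151 [-179.72257401    0.60699555  163.26657105]
```

View pics/v11.png

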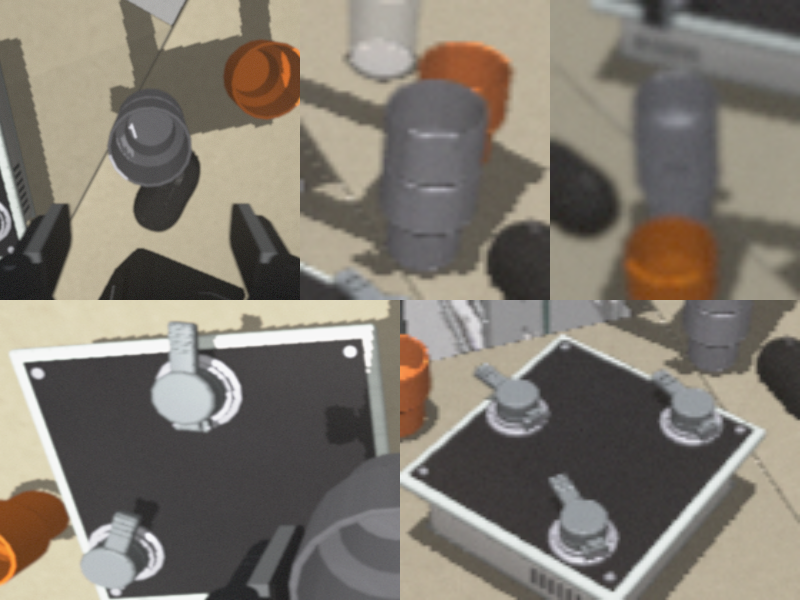

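The picture shows the cups nested: one upright stack with the upper wide part above the lower rim. The plate is clear. That was view 12, so from here I go by numbers and forces. Now the caps' positions and tab directions from the pixels already read.

```bash
python3 - <<'E'
from h import *
def W(pos,rot): return cam('wrist',{'tool_pos':pos,'tcp_rot':rot})
w1=W([499.07,-247.04,238.39],[-179.585,-.189,164.03])
w4=W([513.9,-257.88,206.86],[-179.44,.56,164.24])
w10=W([501.83,-124.15,188.78],[-179.866,.157,164.306])
S=cam('scene')
for n,P in {'F':((w1,(324,116)),(w4,(333,92)),(w10,(168,156)),(S,(291.3,211.5))),'L':((w1,(407,231)),(w4,(413,228)),(S,(353.3,215.7))),'R':((w1,(261,241)),(w4,(261,236)),(w10,(117,293)),(S,(314.4,256.3)))}.items():
    print(n,[ray(c,p,99)[:2].round(1) for c,p in P])
    # LSQ triangulation
    A=np.zeros((3,3));b=np.zeros(3)
    for c,p in P:
        K,R,t=c;d=R.T@np.linalg.solve(K,[*p,1.]);d/=np.linalg.norm(d);M=np.eye(3)-np.outer(d,d);A+=M;b+=M@(-R.T@t)
    print(np.linalg.solve(A,b).round(1))
# tab ends (top z 97.7)
for n,c,e in(('F',w4,(338,32)),('F',w10,(167,100)),('L',w4,(440,177)),('R',w10,(126,254)),('F s',S,(250+(480-400)/2.857,180+68/2.857)),('L s',S,(250+260/2.857,180+75/2.857)),('R s',S,(250+156/2.857,180+178/2.857))):
    print('tabend',n,ray(c,e,97.7)[:2].round(1))
E
```

```text
F [array([ 442.9, -229.1]), array([ 441.1, -228.8]), array([ 439., -228.]), array([ 443.9, -226.8])]
[ 441.7 -228.3   98.9]
L [array([ 569.9, -180.9]), array([ 569.3, -190.9]), array([ 573.7, -180.8])]
[ 571.5 -184.6   98.7]
R [array([ 541.4, -321.5]), array([ 541.1, -321.6]), array([ 539.1, -320.4]), array([ 544.5, -325. ])]
[ 542.3 -322.7   95.6]
tabend F [ 401.7 -214.4]
tabend F [ 400.7 -212.6]
tabend L [ 530.4 -160.5]
tabend R [ 506.9 -296.9]
tabend F s [ 404.4 -215.3]
tabend L s [ 537.1 -161.7]
tabend R s [ 510.1 -297.8]
```

```bash
python3 - <<'E'
from h import *
s=r.sense();print(s['tool_pos'],dtool(s,[571,-184,140]))
E
```

```text
[527.91587454  -9.26599676 172.76535988] [-0.09153464 -0.15471043  0.03388031]
```

Request:
{"method": "play_rows", "body": {
  "deltas": [
    [[-0.03,-0.05,0],[0,0,0],1],
    [[-0.03,-0.05,0.01],[0,0,0],1],
    [[-0.028,-0.05,0.01],[0,0,0],1],
    [[0,0,0.01],[0,0,0],1],
    [[0,0,0],[0,0,0],1]
  ]
}}

```text
time: 15.28
tool_pos: [565.1, -180.1, 132.6]
tcp_rot: [-179.7, -0.8, 163.4]
ft_force: [-0.5, -0.2, 0.1]
finger_gap: -0.0
```

```bash
python3 - <<'E'
from h import *
s=r.sense();print(s['tool_pos'],dtool(s,[571,-184,100]),s['ft_force'],s['finger_gap'])
E
```

```text
[ 565.12084052 -180.13296615  132.55759414] [-0.00717111 -0.0018747   0.03247424] [-0.47728085 -0.24790249  0.09294061] -0.03380559033375584
```

Request:
{"method": "play_rows", "body": {
  "deltas": [
    [[-0.007,-0.002,0.015],[0,0,0],1],
    [[0,0,0.01],[0,0,0],1],
    [[0,0,0],[0,0,0],1]
  ]
}}

```text
time: 15.65
tool_pos: [570.7, -181.3, 104.8]
tcp_rot: [-179.8, -0.9, 163.6]
ft_force: [-0.2, 0.1, 0.9]
finger_gap: 0.0
```

Request:
{"method": "play_rows", "body": {
  "deltas": [
    [[0,0,0.003],[0,0,0],1],
    [[0,0,0.003],[0,0,0],1],
    [[0,0,0.002],[0,0,0],1]
  ]
}}

```text
time: 16.02
tool_pos: [571.4, -180.7, 97.6]
tcp_rot: [-179.8, -0.8, 163.7]
ft_force: [-0.1, -0.1, -0.3]
finger_gap: 0.2
```

Request:
{"method": "play_rows", "body": {
  "deltas": [
    [[0,0,0.003],[0,0,0],1],
    [[0,0,0.003],[0,0,0],1],
    [[0,0,0.003],[0,0,0],1],
    [[0,0,0.003],[0,0,0],1]
  ]
}}

```text
time: 16.52
tool_pos: [571.5, -181.0, 85.4]
tcp_rot: [-179.7, -0.7, 163.7]
ft_force: [0.1, 1.1, 0.0]
finger_gap: -0.3
```

Request:
{"method": "play_rows", "body": {
  "deltas": [
    [[0,0,0.002],[0,0,0],1],
    [[0,0,0.002],[0,0,0],1],
    [[0,0,0.002],[0,0,0],1],
    [[0,0,0.002],[0,0,0],1]
  ]
}}

```text
time: 17.02
tool_pos: [571.3, -181.0, 76.7]
tcp_rot: [-179.7, -0.7, 163.7]
ft_force: [0.8, -0.0, -0.4]
finger_gap: -0.5
```

Request:
{"method": "play_rows", "body": {
  "deltas": [
    [[0,0,0.0015],[0,0,0],1],
    [[0,0,0.0015],[0,0,0],1],
    [[0,0,0.0015],[0,0,0],1]
  ]
}}

```text
time: 17.4
tool_pos: [571.3, -181.0, 71.9]
tcp_rot: [-179.7, -0.7, 163.7]
ft_force: [0.2, 0.5, 0.0]
finger_gap: -0.0
```

Request:
{"method": "play_rows", "body": {
  "deltas": [
    [[0,0,0.0015],[0,0,0],1],
    [[0,0,0.0015],[0,0,0],1]
  ]
}}

```text
time: 17.65
tool_pos: [571.3, -181.0, 69.0]
tcp_rot: [-179.7, -0.7, 163.7]
ft_force: [-0.9, 0.3, 1.8]
finger_gap: 0.3
```

Request:
{"method": "play_rows", "body": {
  "deltas": [
    [[0,0,0.001],[0,0,0],1]
  ]
}}

```text
time: 17.77
tool_pos: [571.3, -181.0, 68.1]
tcp_rot: [-179.7, -0.7, 163.7]
ft_force: [-0.4, -0.1, 2.0]
finger_gap: -0.1
```

Request:
{"method": "play_rows", "body": {
  "deltas": [
    [[0,0,0.001],[0,0,0],1]
  ]
}}

```text
time: 17.9
tool_pos: [571.3, -181.0, 67.1]
tcp_rot: [-179.7, -0.7, 163.7]
ft_force: [-1.3, 0.6, 0.8]
finger_gap: 0.1
```

Request:
{"method": "play_rows", "body": {
  "deltas": [
    [[0,0,0.001],[0,0,0],1]
  ]
}}

```text
time: 18.02
tool_pos: [571.3, -181.0, 66.1]
tcp_rot: [-179.7, -0.7, 163.7]
ft_force: [-2.1, 0.2, 3.6]
finger_gap: -0.4
```

Request:
{"method": "play_rows", "body": {
  "deltas": [
    [[0,0,0.001],[0,0,0],1],
    [[0,0,0.001],[0,0,0],1]
  ]
}}

```text
time: 18.27
tool_pos: [571.5, -181.1, 65.9]
tcp_rot: [-179.7, -0.7, 163.7]
ft_force: [-6.0, 2.5, 11.2]
finger_gap: -0.3
```

Request:
{"method": "play_rows", "body": {
  "deltas": [
    [[0,0,0.001],[0,0,0],1],
    [[0,0,0.001],[0,0,0],1]
  ]
}}

```text
time: 18.52
tool_pos: [571.5, -181.1, 65.9]
tcp_rot: [-179.7, -0.7, 163.7]
ft_force: [-5.3, 2.2, 8.4]
finger_gap: -0.1
```

L went down about 3–5 mm at 1–3 N and then stopped at TCP z = 65.9. I compare with the others.

Request:
{"method": "play_rows", "body": {
  "deltas": [
    [[0,0,-0.02],[0,0,0],1],
    [[0.005,-0.045,-0.01],[0,0,0],1],
    [[0.005,-0.045,0],[0,0,0],1],
    [[0,-0.05,0],[0,0,0],1],
    [[0,0,0],[0,0,0],1]
  ]
}}

```text
time: 19.15
tool_pos: [524.4, -317.0, 103.4]
tcp_rot: [-179.6, -0.3, 163.8]
ft_force: [-0.5, 1.3, -0.6]
finger_gap: 0.0
```

```bash
python3 - <<'E'
from h import *
s=r.sense();print(s['tool_pos'],dtool(s,[542,-322,76]),s['ft_force'])
E
```

```text
[ 524.3536985  -317.01720061  103.43876761] [-0.01847515  0.0003206   0.0273436 ] [-0.45987559  1.26473991 -0.55251556]
```

Request:
{"method": "play_rows", "body": {
  "deltas": [
    [[-0.018,0,0.0],[0,0,0],1],
    [[0,0,0.012],[0,0,0],1],
    [[0,0,0.008],[0,0,0],1],
    [[0,0,0.003],[0,0,0],1],
    [[0,0,0],[0,0,0],1]
  ]
}}

```text
time: 19.77
tool_pos: [541.7, -319.8, 79.8]
tcp_rot: [-179.7, -0.3, 163.9]
ft_force: [0.0, -0.2, -0.2]
finger_gap: 0.0
```

Request:
{"method": "play_rows", "body": {
  "deltas": [
    [[0,0,0.0015],[0,0,0],1],
    [[0,0,0.0015],[0,0,0],1]
  ]
}}

```text
time: 20.02
tool_pos: [541.8, -319.7, 77.1]
tcp_rot: [-179.7, -0.3, 163.9]
ft_force: [-0.8, -0.2, -0.1]
finger_gap: 0.2
```

Request:
{"method": "play_rows", "body": {
  "deltas": [
    [[0,0,0.0015],[0,0,0],1],
    [[0,0,0.0015],[0,0,0],1]
  ]
}}

```text
time: 20.27
tool_pos: [541.9, -319.9, 74.2]
tcp_rot: [-179.6, -0.3, 163.9]
ft_force: [0.2, -0.8, -0.0]
finger_gap: 0.4
```

Request:
{"method": "play_rows", "body": {
  "deltas": [
    [[0,0,0.0015],[0,0,0],1],
    [[0,0,0.001],[0,0,0],1]
  ]
}}

```text
time: 20.52
tool_pos: [541.9, -320.0, 71.6]
tcp_rot: [-179.6, -0.2, 163.9]
ft_force: [0.0, 0.2, -0.1]
finger_gap: -0.3
```

Request:
{"method": "play_rows", "body": {
  "deltas": [
    [[0,0,0.001],[0,0,0],1],
    [[0,0,0.001],[0,0,0],1]
  ]
}}

```text
time: 20.78
tool_pos: [542.0, -320.0, 71.0]
tcp_rot: [-179.6, -0.2, 163.9]
ft_force: [-5.1, 2.8, 9.2]
finger_gap: -0.1
```

Request:
{"method": "play_rows", "body": {
  "deltas": [
    [[0,0,0.001],[0,0,0],1],
    [[0,0,0.001],[0,0,0],1]
  ]
}}

```text
time: 21.02
tool_pos: [542.0, -320.0, 71.0]
tcp_rot: [-179.6, -0.2, 163.9]
ft_force: [-3.7, 2.1, 6.7]
finger_gap: 0.0
```

Request:
{"method": "play_rows", "body": {
  "deltas": [
    [[0,0,-0.03],[0,0,0],1],
    [[0.05,0.02,0],[0,0,0],1],
    [[0.05,0.025,0],[0,0,0],1],
    [[0.02,0.01,0],[0,0,0],1],
    [[0,0,0],[0,0,0],1]
  ]
}}

```text
time: 21.65
tool_pos: [440.3, -232.2, 101.8]
tcp_rot: [-179.6, -0.2, 163.9]
ft_force: [-0.2, -0.8, -0.4]
finger_gap: -0.2
```

```bash
python3 - <<'E'
from h import *
s=r.sense();print(s['tool_pos'],dtool(s,[442,-228,76]),s['ft_force'])
E
```

```text
[ 440.30890401 -232.23774704  101.8156129 ] [-0.00051528  0.00471756  0.02578262] [-0.1561692  -0.83710455 -0.42457997]
```

R is tight (firm at 71.0 under 7–9 N). Now F.

Request:
{"method": "play_rows", "body": {
  "deltas": [
    [[0,0.005,0.01],[0,0,0],1],
    [[0,0,0.01],[0,0,0],1],
    [[0,0,0.004],[0,0,0],1],
    [[0,0,0.002],[0,0,0],1]
  ]
}}

```text
time: 22.15
tool_pos: [443.4, -229.0, 73.7]
tcp_rot: [-179.6, -0.1, 163.8]
ft_force: [-0.3, 0.1, 0.8]
finger_gap: 0.1
```

Request:
{"method": "play_rows", "body": {
  "deltas": [
    [[0,0,0.0015],[0,0,0],1],
    [[0,0,0.001],[0,0,0],1]
  ]
}}

```text
time: 22.4
tool_pos: [443.5, -229.2, 71.0]
tcp_rot: [-179.6, -0.1, 163.8]
ft_force: [-2.2, 1.3, 7.4]
finger_gap: 0.3
```

Request:
{"method": "play_rows", "body": {
  "deltas": [
    [[0,0,0.001],[0,0,0],1],
    [[0,0,0.001],[0,0,0],1]
  ]
}}

```text
time: 22.65
tool_pos: [443.6, -229.2, 71.0]
tcp_rot: [-179.6, -0.1, 163.8]
ft_force: [-5.6, 4.0, 9.6]
finger_gap: 0.1
```

F is tight too (firm at 71.0). L stopped at 65.9, so it gave 5.1 mm: **L is the loose bolt**. Shut, the fingertip is 28 mm behind the reported TCP. I go above L's tab and measure it by mask.

Request:
{"method": "play_rows", "body": {
  "deltas": [
    [[0,0,-0.04],[0,0,0],1],
    [[-0.04,0.035,-0.02],[0,0,0.08],1],
    [[-0.035,0.04,0],[0,0,0.08],1],
    [[-0.005,0.02,0],[0,0,0.08],1],
    [[0,0,0],[0,0,0],1]
  ]
}}

```text
time: 23.28
tool_pos: [556.3, -164.9, 134.1]
tcp_rot: [-179.6, 0.2, 149.6]
ft_force: [-0.1, 0.1, -0.0]
finger_gap: -0.1
```

```bash
cat > tab.py <<'E'
from h import *
s,im=snap('wrist','w20');print(s['time'],s['tool_pos'],s['tcp_rot'],s['ft_force'])
C=cam('wrist',s)
c0=[571.5,-182,94];t0=[542,-165,92.7]
pc=proj(C,c0);pt=proj(C,t0);print('cap px',pc,'tab px',pt)
g=cv2.cvtColor(im,cv2.COLOR_RGB2GRAY)
x,y=map(int,pt)
sub=g[y-50:y+70:5,x-60:x+60:5]
for q in sub: print(' '.join('%3d'%v for v in q))
E
python3 tab.py
```

```text
23.275 [ 556.26266772 -164.94144203  134.11538806] [-179.62340095    0.21016931  149.55377236] [-0.12722965  0.057117   -0.02180132]
cap px [311.48899998 249.27155708] tab px [310.70862219 201.02504183]
 73  75  75  72  75  50  48  48  50  49  50  54  49  54 117 178 170 129 130 131 131 131 129 126
 75  73  70  74  74  47  53  51  51  47  50  54  52  51  58 180 178 133 130 127 130 130 131 130
 73  72  76  72  73  59  45  50  52  50  53  53  50  51  52 163 178 155 126 126 126 128 127 125
 71  70  75  73  74  68  44  54  46  48  53  50  49  52  55 105 186 179 129 130 128 127 129 130
 72  76  74  74  72  66  48  48  41  51  54  49  49  46  52  53 178 177 133 128 130 127 128 130
 70  72  64  66  70  69  51  48  46  50  48  49  58  55  52  53 164 179 155 128 123 131 130 128
 72  44  45  47  50  50  49  51  48  51  62 111 110 111 104  52  90 175 169 127 129 129 127 128
 72  58  47  47  47  48  46  51  46  49  70 116 117 115 110  53  56 177 173 136 130 129 131 130
 70  67  44  44  48  47  50  45  53  51  68 114 113 116 113  53  55 154 175 154 129 129 129 128
 70  50  49  50  46  49  46  46  
[... 706 characters left out ...]
 102 143 130 173 174 140 134
 70  72  73  74  75  73 236 245 104 113 111 114 115 117 116 115 117 101 146 141 126 174 160 208
 71  76  67  76  70  71 203 245 113 115 114 116 113 112 115 118 117 111 146 118  70 182 182 219
 69  68  74  72  71  72  96 242 109 114 114 116 115 115 115 116 119 111 212 102  82 249 247 219
 72  74  72  74  71  76  70 210 123 115 116 116 115 115 115 117 115 186 218  80  85 204 247 243
 72  73  73  71  72  73  76  72 213 113 116 113 110 108  52 108 114 173  78  82  80  89 247 247
 76  70  74  72  72  71  72  75  71  82 111 114 113 109  45 107 114 107  78  82  81  83 249 247
 75  70  72  70  74  73  74  74  76  54 111 101 113 111  52 109 114 107  60  80 243 115 145 247
```

```bash
python3 - <<'E'
from h import *
s=r.sense();C=cam('wrist',{'tool_pos':[556.263,-164.941,134.115],'tcp_rot':[-179.623,.21,149.554]})
g=cv2.cvtColor(cv2.imread('pics/w20.png'),cv2.COLOR_BGR2GRAY).astype(int)
for y in(185,195,203):
    row=g[y,290:335]; k=np.where(row>85)[0]; print(y,k.min()+290,k.max()+290)
col=g[165:200,312]; top=165+np.where(col>85)[0].min(); print('end row',top)
y0,y1=[g[y] for y in (250,260)]; print([ (y,290-20+np.where((g[y,270:350]>100)&(g[y,270:350]<123))[0][[0,-1]]) for y in(240,245,250)])
a=np.array([np.mean(np.where(g[y,290:335]>85)[0])+290 for y in(185,203)])
A=ray(C,(a[0],185),92.75);B=ray(C,(a[1],203),92.75);E=ray(C,(a[0],top),92.75)
d=(A-B)/np.linalg.norm(A-B);print('tab dir yaw',np.degrees(np.arctan2(-d[1],-d[0])),'end',E)
u=np.array([-np.cos(np.radians(30)),.5,0]);G=E-12*u
print('grip',G,'width',np.linalg.norm(ray(C,(302,195),92.75)-ray(C,(322,195),92.75)))
print('cap from tab',E-45*u)
print(s['tool_pos'],s['tcp_rot'],dtool(s,[G[0],G[1],90]))
E
```

```text
185 301 334
195 302 321
203 302 322
end row 179
[(240, array([289, 337])), (245, array([280, 345])), (250, array([282, 343]))]
tab dir yaw -37.077241974842565 end [ 530.40052374 -155.55503701   92.75      ]
grip [ 540.79282858 -161.55503701   92.75      ] width 12.907921259180785
cap from tab [ 569.37166691 -178.05503701   92.75      ]
[ 555.6991859  -165.53609286  134.00900189] [-179.60554873    0.1968592   149.58392269] [ 0.01502145 -0.00381086  0.04398493]
```

Mask result: the tab is at columns 302–321.5 with its end at row 179, straight along the tool's x axis, so the tool yaw already fits. The grip point is about +14 mm in x and -5.5 mm in y from the tool. I open part-way and descend.

Request:
{"method": "play_rows", "body": {
  "deltas": [
    [[0.014,-0.0055,0],[0,0,0],0.4],
    [[0,0,0],[0,0,0],0.4],
    [[0,0,0.02],[0,0,0],0.4],
    [[0,0,0.02],[0,0,0],0.4],
    [[0,0,0],[0,0,0],0.4]
  ],
  "force": 25
}}

```text
time: 23.95
tool_pos: [538.4, -166.3, 90.3]
tcp_rot: [-179.5, 0.1, 149.7]
ft_force: [-0.3, -0.8, 0.0]
finger_gap: 51.5
```

```bash
python3 - <<'E'
from h import *
s,im=snap('wrist','w21');print(s['time'],s['tool_pos'],s['tcp_rot'],s['finger_gap'],s['ft_force'])
C=cam('wrist',s);g=cv2.cvtColor(im,cv2.COLOR_RGB2GRAY)
print(proj(C,s['tool_pos']),dtool(s,[540,-165.5,53]))
for y in range(175,300,7): print(y,' '.join('%3d'%v for v in g[y,260:385:5]))
E
```

```text
23.95 [ 538.43722589 -166.27043332   90.30308673] [-1.79542911e+02  1.49469532e-01  1.49659020e+02] 51.4607717680969 [-0.34045559 -0.80333137  0.02621593]
[321.74613375 246.43376203] [-0.00086223  0.0017519   0.03729267]
175  51  42  48  44  45  47  46  50  50  52  53  52  53  56  51 181 177 162 131 130 129 131 130 132 130
182  61  50  45  48  45  42  47  50  53  49  51  52  50  54  48 123 179 179 134 131 128 131 130 132 131
189  64  49  45  49  44  47  49  47  48  48  53  49  55  52  49  56 180 179 161 128 128 131 131 130 128
196  72  41  47  44  49  48  47  50  51  49  49  49  48  53  50  55 138 178 178 134 128 131 129 128 131
203  74  50  48  48  44  49  50  47  50  50  51  56  52  54  53  50  59 176 180 162 130 131 127 130 130
210  73  50  46  49  48  46  47  47  46  45  47  50  51  52  55  54  52 149 184 178 130 129 129 128 130
217  46  48  43  44  47  46  46  49  49  50  49  53  52  51  53  51  51  58 179 180 156 130 130 132 131
224  45  44  46  42  46  45  47  52  46  47  50  47  61  58  64  59  55  52 142 175 174 130 129 174 226
231  44  46  44  44  46  48  52  50  47  53  51
[... 292 characters left out ...]
  48  46  46  54  77 105 114 116 115 115 104  77  53  53 153 175 168 130 134
259  43  70  74  76  48  47  47  48  98 150 154 128 115 118 115 112 114 154 157  96  73 175 175 143  60
266  37  70  73  70  53  51  50 137 145 116 144 119 117 115 114 118 113 143 119 143 129 163 170 162  52
273  36  69  72  75  62  51 109 146 134 124  90  93 114 113 114 117  95  88 126 138 148 109 177 224  50
280  36  64  74  72  71  56 139 129 134  83  93 114 117 119 121 119 117  96  87 138 130 151 245 249  53
287  36  59  73  72  73  77 143 145  92 112 115 119 117 117 118 118 114 118 113  95 231 237 141 247  53
294  43  59  75  71  76  75 225 219 101 116 113 116 117 114 118 117 118 116 119 104 241 214  78 182  58
```

The tab centre is now at column 328.5 and its end at row 226. That calls for +3.8 mm in y, with x right within 1 mm.

Request:
{"method": "play_rows", "body": {
  "deltas": [
    [[0.001,0.004,0.015],[0,0,0],0.4],
    [[0,0,0.012],[0,0,0],0.4],
    [[0,0,0.005],[0,0,0],0.4],
    [[0,0,0],[0,0,0],0.4]
  ]
}}

```text
time: 24.5
tool_pos: [540.9, -162.8, 57.7]
tcp_rot: [-179.6, 0.3, 149.7]
ft_force: [-0.6, -0.5, 0.7]
finger_gap: 51.2
```

```bash
python3 - <<'E'
from h import *
s,im=snap('wrist','w22');print(s['time'],s['tool_pos'],s['tcp_rot'],s['finger_gap'],s['ft_force'])
g=cv2.cvtColor(im,cv2.COLOR_RGB2GRAY)
for y in range(230,330,7): print(y,' '.join('%3d'%v for v in g[y,240:405:5]))
E
```

```text
24.5 [ 540.91076446 -162.78822688   57.65074946] [-179.56401648    0.28487265  149.6751202 ] 51.153135277187324 [-0.61079968 -0.48214867  0.6643012 ]
230  65  70  48  46  49  44  46  45  45  51  49  49  47  51  45  49  50  51  50  51 162 188 183 155 128 131 133 129 130 128 132 130 130
237  52  68  45  51  46  46  48  46  46  45  49  49  47  48  49  51  51  55  53  51  66 180 179 173 126 129 132 130 130 144 216 219 209
244  45  45  44  46  48  46  49  47  49  49  49  48  48  49  48  48  49  53  51  55  51 161 179 176 147 128 128 206 226 224 222 223 224
251  44  45  40  45  50  42  46  44  47  52  47  50  46  50  57  59  57  62  61  52  54  66 176 180 172 129 131 133 225 224 223 227 225
258  49  49  91  86  47  47  50  49  45  44  48  52  45  87 110 111 108 110 108  79  54  54 156 178 179 151 130 129 145 162 163 220 225
265  43 106 111  95  33  46  50  48  46  48  49  49  47  93 107 110 111 112 114  83  49  57  67 176 177 166 129 127  46  98 115 122 225
272  76 111 111  35  38  44  47  44  45  46  49  49  51  92 109 112 111 111 112  83  51  51  53 151 173 171 144 125  54  51 113 119  8
[... 389 characters left out ...]
  52  52  54  87 118
300 115  39  36  41  37  60  52  48 136 145 114 139 129 100 114 115 115 115 116 105 138 137 119 147 136 158 175 164  54  54  52  57 117
307 149  48  36  31  43  74  64 104 146 124 144  98  85  91 114 116 115 115 118  89  90  99 146 127 148 104 178 179  57  53  51  62 147
314  92  50  37  39  51  71  72 133 141 144  95  86  86 100 107 111 119 111 107 101  89  87  99 143 141 136 229 247 201  51  56  60 102
321  43  50  37  34  70  74  74 136 145 137  82 101 113 117 116 115 119 115 119 118 113 102  85 149 232 236 112 247 248  53  53  63  57
328  37  49  41  42  71  73  72 170 151 120 104 115 114 118 113 116 117 119 115 113 118 119 103 191 239 186  78 214 247  79  51  60  59
```

Centred within 1 mm. I go down the last 5 mm and pinch.

Request:
{"method": "play_rows", "body": {
  "deltas": [
    [[0.001,0,0.005],[0,0,0],0.4],
    [[0,0,0],[0,0,0],1],
    [[0,0,0],[0,0,0],1],
    [[0,0,0],[0,0,0],1],
    [[0,0,0],[0,0,0],1]
  ],
  "force": 25
}}

```text
time: 25.18
tool_pos: [540.8, -162.9, 53.9]
tcp_rot: [-179.6, 0.4, 149.7]
ft_force: [-0.1, -0.6, -0.5]
finger_gap: 13.1
```

Pinched (gap 13.1 mm on the 14 mm tab). I raise along the hinge arc.

Request:
{"method": "play_rows", "body": {
  "deltas": [
    [[-0.001,0,-0.0054],[0,0,0],1],
    [[-0.0015,0,-0.0051],[0,0,0],1],
    [[-0.002,0,-0.005],[0,0,0],1],
    [[-0.0025,0,-0.0048],[0,0,0],1]
  ]
}}

```text
time: 25.68
tool_pos: [546.4, -166.2, 74.0]
tcp_rot: [-179.6, 0.3, 149.7]
ft_force: [1.3, -2.5, -6.0]
finger_gap: 12.4
```

Request:
{"method": "play_rows", "body": {
  "deltas": [
    [[-0.003,0,-0.0045],[0,0,0],1],
    [[-0.0033,0,-0.0042],[0,0,0],1]
  ],
  "force": 20
}}

```text
time: 25.92
tool_pos: [551.6, -169.2, 82.9]
tcp_rot: [-179.5, 0.2, 149.7]
ft_force: [0.8, -0.8, -6.4]
finger_gap: 13.3
```

```bash
python3 - <<'E'
from h import *
s,im=snap('wrist','w23');print(s['time'],s['tool_pos'],s['tcp_rot'],s['finger_gap'],s['ft_force'],s['wrist_torque'])
g=cv2.cvtColor(im,cv2.COLOR_RGB2GRAY)
for y in range(180,360,8): print(y,' '.join('%3d'%v for v in g[y,250:395:5]))
E
```

```text
25.925 [ 551.6325158  -169.24604741   82.91728319] [-179.54450131    0.23361729  149.66491722] 13.26204652893413 [ 0.75310335 -0.82423132 -6.43681475] [-0.02547413 -0.01060785  0.04786106]
180  71  47  49  48  42  43  49  51  48  44  49  48  53  49  54  50  55 164 179 175 130 130 129 131 128 131 130 128 131
188  74  73  49  50  44  47  49  48  47  47  49  53  50  47  49  54  50  65 179 182 167 129 131 132 130 130 130 131 128
196  73  74  46  40  51  45  47  44  47  48  52  48  51  48  50  52  51  53 151 182 177 136 130 127 132 131 130 130 125
204  67  71  49  43  47  47  47  48  47  50  48  48  51  53  51  54  53  51  58 180 179 167 128 132 128 131 129 129 127
212  45  44  50  47  46  47  46  45  49  50  51  50  50  47  52  53  51  52  51 131 181 176 139 130 129 129 132 128 129
220  47  45  47  47  47  45  46  52  51  48  47  47  48  50  51  53  54  52  50  55 179 178 169 130 129 130 130 126 137
228  46  47  45  44  45  46  45  43  48  48  46  45  50  50  51  51  52  54  51  52 105 170 170 140 129 209 224 225 226
236  44  47  49  44  47  44  47  46  49  48  44  55 101 121 124 125 109
[... 1148 characters left out ...]
  42  45  41  46  47  45  55  75 104 110 103 131 119 113  57  56  57  58  52  56  57  56  58  61 113
324  43  42  47  39  46  44  42  45  48  48  53 148 182 182 185 185 181 163  62  55  57  57  57  56  57  53  60  57  59
332  42  44  42  47  43  45  52  45  50  51  57  74  77  76  77  98 199 247  57  52  52  55  53  55  53  56  55  50  57
340  41  43  41  44  44  45  45  45  53  49  55 247 248 247 247 246 233 225  55  55  49  55  51  54  53  54  49  53  52
348  43  44  40  44  46  49  46  44  50  55 159 224 221 223 222 218 221 223 155  56  50  49  55  56  49  53  56  54  51
356  44  47  38  46  44  47  47  48  47  85 224 223 222 225 224 223 223 222 223  99  51  52  54  53  50  52  53  51  45
```

Request:
{"method": "play_rows", "body": {
  "deltas": [
    [[-0.0038,0,-0.0036],[0,0,0],1],
    [[-0.0042,0,-0.0033],[0,0,0],1],
    [[-0.0045,0,-0.0029],[0,0,0],1]
  ]
}}

```text
time: 26.35
tool_pos: [562.6, -175.6, 93.7]
tcp_rot: [-179.5, 0.1, 149.7]
ft_force: [-2.7, 1.1, -3.1]
finger_gap: 13.5
```

Request:
{"method": "play_rows", "body": {
  "deltas": [
    [[-0.0048,0,-0.0023],[0,0,0],1],
    [[-0.005,0,-0.0019],[0,0,0],1]
  ]
}}

```text
time: 26.6
tool_pos: [571.6, -180.8, 98.7]
tcp_rot: [-179.5, 0.1, 149.7]
ft_force: [-3.4, 0.8, -1.6]
finger_gap: 12.9
```

Request:
{"method": "play_rows", "body": {
  "deltas": [
    [[0,0,0],[0,0,0],1],
    [[0,0,0],[0,0,0],1],
    [[0,0,0],[0,0,0],1]
  ],
  "force": 35
}}

```text
time: 26.98
tool_pos: [571.8, -181.0, 98.9]
tcp_rot: [-179.5, 0.1, 149.7]
ft_force: [-2.6, 0.4, -0.9]
finger_gap: 12.2
```

```bash
python3 - <<'E'
from h import *
s,im=snap('wrist','w24');_,a=snap('scene','c24');_,b=snap('side','s24')
print(s['time'],s['tool_pos'],s['finger_gap'],s['ft_force'])
A=cv2.imread('pics/c11.png')[:,:,::-1].astype(int);B=cv2.imread('pics/s11.png')[:,:,::-1].astype(int);A0=cv2.imread('pics/scene.png')[:,:,::-1].astype(int);B0=cv2.imread('pics/side.png')[:,:,::-1].astype(int)
def df(n,x,y,w,P,Q): print(n,np.abs(P[y-w:y+w,x-w:x+w].astype(int)-Q[y-w:y+w,x-w:x+w]).mean().round(1))
df('stack',361,172,14,a,A);df('beaker',350,145,9,a,A0);df('mouse',390,208,10,a,A0);df('screwdriver',185,290,20,a,A0);df('capR',314,258,9,a,A);df('capF',291,213,9,a,A)
df('stack side',294,220,12,b,B);df('beaker side',320,285,10,b,B0)
print('capL',end=' ');df('',352,215,9,a,A)
g=cv2.cvtColor(im,cv2.COLOR_RGB2GRAY)
for y in range(200,350,10): print(y,' '.join('%3d'%v for v in g[y,255:390:5]))
E
```

```text
26.975 [ 571.78411598 -180.9556529    98.85143275] 12.20905578400795 [-2.56421195  0.42323635 -0.89003631]
stack 63.5
beaker 107.4
mouse 3.6
screwdriver 1.6
capR 1.9
capF 5.3
stack side 10.5
beaker side 9.3
capL  57.9
200  47  46  46  49  43  47  47 106 153 147 129 142 141 135 141 145 130 136 152 133  89 176 176 137 132 129 133
210  45  44  46  48  51  50 142 148 148 112 117 115 104  95  99 113 115 113 145 141 150 159 175 172 128 132 134
220  45  47  49  48  43  75 141 148 111 114  80 111 143 146 145 121  81 110 118 141 141 121 174 176 158 140 227
230  49  46  45  50  47  87 143 138 113  96 111 139 142  69 142 137 127  84 118 135 144 127  95 177 175 174 224
240  74  74  75  74  64  50 133 148 126 116  86 128 144  80 148 133  91 117 125 147 146  59  62 155 175 170 225
250  75  71  72  70  73  59  54  75 144 137 112 118 116 116 118 117 114 130 142 115  59  59  59  62 177 181 177
260  73  74  71  71  76  72  52  92 115 111 104 120 120 117 119 119  99 114 117 105  61  65  92  65  99 172 168
270  75  75  73  75  62  49  47 109 114 107  77 111 112 111 115 111  75 103 115 116  58  55  85  71  74 248 247
280  74  76  75  72  50  50  49 116 112  85  48  86  86  83  89  86  50  79 115 117  57  59  60 249 242 215 225
290  73  74  75  54  40  48  83 112 114  63  49  97 223 249 247 247  87  57 117 117  92  59  61  99 223 209 231
300  75  74  73  49  46  54  53 108 151  64  84 234 226 225 225 225  82  61 151 113  64  54  60  59 150 229 231
310 248 170  50  49  57  57  52  51  53  60 105 223 226 225 226 224 131  62  57  58  56  63  63  60  60 102 226
320  44  50  50  42  52  48  55  52  50  56 148 224 224 223 224 226 174  59  55  56  52  54  57  55  58  53  58
330  44  47  47  47  54  45  53  53  47  57 178 224 225 224 222 223 197  60  51  53  55  56  55  51  52  53  57
340  44  44  46  44  45  50  45  53  48  61 219 224 223 225 224 224 220  57  56  52  55  47  51  51  48  51  53
```

The wrist picture's grey values now show the ring and bolt head exposed (about (320,235)). The scene differences at the stack and beaker are probably the arm in the line of sight. A shift check by template matching in the side view will tell.

```bash
python3 - <<'E'
from h import *
def tm(n,f0,f1,x,y,w):
    A=cv2.imread(f'pics/{f0}.png');B=cv2.imread(f'pics/{f1}.png')
    m=cv2.matchTemplate(B[y-w-12:y+w+12,x-w-12:x+w+12],A[y-w:y+w,x-w:x+w],cv2.TM_CCOEFF_NORMED);_,v,_,p=cv2.minMaxLoc(m);print(n,round(v,3),'shift',p[0]-12,p[1]-12)
tm('stack side','s11','s24',294,220,16);tm('beaker side','side','s24',320,285,14);tm('mouse side','side','s24',266,235,12)
tm('capR','c11','c24',314,258,10);tm('capF','c11','c24',291,213,10);tm('beaker scene','scene','c11',350,145,10)
a=cv2.imread('pics/c24.png');print('scene at stack, beaker mean BGR/std',a[160:185,350:372].mean((0,1)),a[138:152,343:357].mean((0,1)))
s=r.sense();print(s['tool_pos'],s['finger_gap'])
E
```

```text
stack side 0.512 shift 0 0
beaker side 0.986 shift 0 0
mouse side 0.954 shift 0 0
capR 0.998 shift 0 0
capF 0.898 shift 0 0
beaker scene 0.592 shift 0 1
scene at stack, beaker mean BGR/std [44.07454545 45.22       46.10909091] [57.50510204 59.93877551 60.97959184]
[ 571.80779607 -180.96068243   98.86837525] 12.622563944188698
```

```bash
python3 - <<'E'
from h import *
print(r.hand_in()); s=r.sense(); print(s['time'],s['tool_pos'],s['finger_gap'])
E
```

```text
the job is handed in; nothing more can be done
None
the job is handed in; nothing more can be done
```

The job is handed in, at about 27 s on the robot's clock, with the loose bolt's cap held open at an estimated 1.1 rad (63°).

**Cup:** The steel cup from the plate is nested in its bench twin. It met firm contact at the predicted home height, and the picture after release showed one upright stack. My first grasps failed: I closed over the rim once and tilted the cup on the plate once, then set it upright again. The cause was that the real fingertips end 28 to 43 mm behind the reported TCP.

**Bolts:** The rear-left bolt gave 5.1 mm under 1 to 4 N. The front and rear-right bolts stayed firm at 7 to 10 N, at the same height.

**Cap:** I pinched the rear-left cap's tab and raised it along the hinge arc, then held it with a 35 N grip.
- **Angle:** the 63° comes from the arm's path, which fits the hinge radius to within 1 mm; I did not measure the angle itself.
- **Bolt access:** in the wrist image the grey values show the ring and bolt head uncovered.

**Last checks:**
- **Bystanders:** the beaker and mouse showed no shift in the side view. The screwdriver looked unchanged in the scene view.
- **Tight caps:** the two tight caps showed no shift in the scene view.
- **Doubtful:** the final side-view match on the cup stack was weak (0.51, zero shift), and the arm hid the stack and beaker in the scene view. An earlier scene-view beaker match was also poor (0.59). So the stack is confirmed only by the picture taken right after release; the arm did not go near it again.
- **Pull while lifting:** the upward pull reached about 6.4 N, below the 8 N that would draw the bolt back up.

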